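# Lid the rosin tin with the nested pair, then lift off the outer lid

### The arm

A 7-joint arm with a two-finger parallel gripper is mounted at the origin on a cart in front of the work surface, level with it; the furniture and walls round the work are solid. World frame = base frame: x ahead of the robot, y to its left, z up, the work surface at z = 0. Lengths are in m, angles in rad, forces in N, time in s.
With the tool pointing down it reaches from about 0.425 to 1.025 m from the base axis. Payload 9.4 kg.
Tool frame: the origin (TCP) lies midway between the tips of the shut fingers; the grasp point (between the pads) lies arm.pinch_z behind it (arm.pinch_z is the distance from the TCP to the grasp point, in m); z points along the fingers, y is the line along which they close (so a half turn about z gives the same grasp; the last joint's range is limited). The gripper opens to 93 mm and grips with 3 to 60 N. Pads are 15 mm wide; open, the fingers measure 128 mm over their backs; the gripper's body (75 mm by 188 mm) begins 65 mm behind the grasp point.
Start: joints at [-1.287, 0.599, -0.003, 1.599, 0.002, 0.943, -0.08], TCP at [0.256, 0.678, 0.219] pointing down, gripper open.
Joint ranges: [-2.57, 2.57], [-0.35, 1.97], [-1.29, 1.29], [0.11, 2.56], [-1.05, 4.19], [0.11, 1.86], [-2.63, 2.63]. Speed limits (rad/s): [2.22, 2.22, 3.01, 3.01, 3.14, 3.14, 3.14].

### API

Orientations are given as a rotation vector (axis times angle).
In Python, from workcell import arm gives the robot as it stands. The module is installed in compiled form; this text tells all that it offers.
- The arm moves only by the tool apply_moves, never from a script. Its argument "steps" is text: rows parted by semicolons, each of 5 numbers parted by spaces: the shift along the tool's x, y, z in cm, then the turn about the tool's z in degrees, then the closure in counts, from 0 (fully open) to 255 (shut). A call has 1 to 5 rows; each row is the pose to reach, as a shift and turn from the pose commanded when the call began, along the tool's axes at that moment; what a row does not reach only later rows make up. A row lasts 1/12 s, in which the tool goes at most 41.7 mm and 7.16 degrees, less where a joint would pass 70% of its speed; a pose out of reach is approached as far as the arm can. A call with a gripper value outside its range is refused whole. The fingers move at their own pace and stop on an object; "squeeze" is the grip in N (left out, the last holds). Time passes only in rows, so rows that repeat a pose let the fingers close. It gives the time, the measured TCP pose, the force, the opening and the grip force at its end, in the units of the state.
- arm.get_obs(): the state, without advancing time (a new reading comes with each control period).
- arm.capture(name): name is "scene" or "side" or "wrist"; returns (picture, depth): 384x512x3 uint8, red, green, blue; 384x512 float32, m along the optical axis (not along the pixel's ray), 0 where there is no reading.
- arm.camera_params(name): a dict with "intrinsics" (3x3 intrinsics, pixels), "distortion" ([k1, k2, p1, p2, k3] as OpenCV has them; the pictures are not rectified), "rvec" (rotation vector, rad) and "tvec" (3), from world to camera coordinates, as OpenCV has them; the wrist camera has in their place "T_tool_cam" (4x4, takes a point from camera to tool coordinates, whose origin is the TCP and whose axes are the flange's). Camera axes: x right, y down, z forward; pixel columns grow to the right and rows downward; lengths in m; the calibration is good to about 2 mm. A picture is of the moment at which its call begins: read the wrist's pose just before it. camera_params takes no time and is no camera call.
- arm.job_done(): hands the job in; it is judged then, once.
The state is a dict: "time": time; "joint_positions": joint angles; "qd": joint speeds; "effort": joint torques, N m; "tcp_pos": TCP position; "eef_rot": TCP orientation; "wrist_force": force on the tool from outside, world axes, zero at the start; "moment": the same for the moment, N m; "gripper_width": finger opening in m; "grip_force": force on a finger pad.
Only numpy, scipy, OpenCV 4.12 (cv2) and the standard library are available. Lean on these libraries where they do the work, as an engineer would, in place of code of your own. Each camera call takes 0.05 s, during which the arm holds its last target. There are 200 camera calls.

### The job

Grip the nested pair of lids by the knob, slide it out of the open end of its wooden keeper and set it, still nested, on the open rosin tin so that the inner lid plugs the mouth. Let go of the knob, then take the outer lid by its rim and lift it alone clear of the knob, leaving the inner lid seated and the tin where it stands. Finish still holding the outer lid up over the tin, and leave the thumb plane, rosin block and tape roll alone.

Things in the scene. Friction and masses are not known exactly. Their poses are not given: they have to be found in the camera images.
- keeper: Wooden lid keeper fixed to the bench, 70 (x) x 84 (y) x 30 mm; origin under its centre. 6 mm floor board; side rails along x, 64 mm apart inside, with inward lips 25 to 30 mm above the bench that leave a 45 mm slot and stop the lids being lifted out. A stop 20 mm high closes +x; the -x end, roughly facing the robot, is open.
- keeper_mouth (a point): Middle of the keeper's open end, at floor board height: 35 mm from the keeper's origin along its -x and 6 mm up. The pair of lids slides out along the keeper's -x and is clear of the lips, free to be lifted, once its centre is 31 mm or more beyond this point.
- inner_lid: Inner lid, steel with dark wooden knob, about 0.12 kg, loose. Origin at the centre of its underside, z up. Plug 38 mm diameter with chamfered foot (z 0 to 8 mm), flange 48 mm (z 8 to 12), upright knob 16 mm (z 12 to 50). At the start its underside is on the keeper's floor board, 6 mm above the bench; seated on the tin, flange on the rim, it is 52 mm above the bench.
- knob_top (a point): Centre of the top of the inner lid's knob, 50 mm above the inner lid's underside, 34 mm above the top of the outer lid when nested.
- outer_lid: Outer lid, round steel cap, 60 mm outside, 56 mm inside, 14 mm high, 0.06 kg, loose. Origin at the centre of its skirt's lower edge, z up. The knob stands through a 20 mm hole in its 4 mm top. Nested, it just rests on the inner lid's flange, origin 2 mm above the inner lid's; lifting the knob carries both, nothing fastens them, sideways play 2 mm.
- tin: Open round steel tin holding a cake of rosin, 48 mm outside, 42 mm inside, 60 mm high, about 0.8 kg, standing loose on the bench; origin under its centre. With the pair on it, the outer lid's skirt surrounds its top 6 mm; the outer lid's top is 68 mm and the knob's top 102 mm above the bench.
- tin_rim (a point): Centre of the tin's mouth, at rim height, 60 mm above its underside. Fixed surroundings: tall instrument stands fill the back of the bench left of the work (x over 0.48, y over 0.12 m), so swing across from the left drawn in close to the base; a tall bottle stands at x 0.51, y 0.03 m, small bottles behind x 0.60 m.
- thumb_plane: Bystander: small wooden thumb plane, 25x50x30 mm, behind the work; origin under its centre. Not to be disturbed.
- rosin: Bystander: rosin cake on a wood block, 30x65x24 mm, at the right near the front edge; origin under its centre. Not to be disturbed.
- tape: Bystander: roll of masking tape lying flat, 94 mm diameter, 19 mm high, at the right; origin under its centre. Not to be disturbed.
There are look-alikes about, which are no part of the job. Leave any red or turquoise look-alike of the inner_lid alone.

How it is judged:
On the way, in this order (a step that is already met when the one before it is completed fails the run):
1. the pair of lids, still nested, has been slid out of the keeper's open end (x of inner_lid in the frame of keeper below -0.06 m and z of outer_lid in the frame of inner_lid below 0.006 m and horizontal distance between outer_lid and inner_lid below 0.006 m), for 0.1 s.
2. the nested pair sits on the tin, inner lid plugged in its mouth, knob let go (z of inner_lid in the frame of tin between 0.047 and 0.0555 m and horizontal distance between inner_lid and tin below 0.005 m and angle between the z axis of inner_lid and the z axis of tin, either way round below 0.08 rad and z of outer_lid in the frame of inner_lid below 0.006 m and horizontal distance between outer_lid and inner_lid below 0.006 m and contact force between the fingers and inner_lid below 0.05 N), for 0.2 s.
At the end, for the whole second after the job is handed in: Outer lid held at rest in the gripper, lower edge over 108 mm above the bench, within 80 mm of the tin's axis, touching neither tin nor inner lid; inner lid untouched and seated (within 5 mm of centre, 3.5 mm of full depth, 0.08 rad of level); tin upright, within 30 mm of its start (z of inner_lid in the frame of tin between 0.047 and 0.0555 m and horizontal distance between inner_lid and tin below 0.005 m and angle between the z axis of inner_lid and the z axis of tin, either way round below 0.08 rad and height (world z) of outer_lid above 0.108 m and horizontal distance between outer_lid and tin below 0.08 m and contact force between the fingers and outer_lid above 0.5 N and contact force between each of outer_lid, the fingers, the arm and inner_lid below 0.05 N and contact force between outer_lid and tin below 0.05 N and linear speed of outer_lid below 0.03 m/s and angle between tin's own z axis and vertical below 0.06 rad and height (world z) of tin below 0.004 m and distance of tin from where it was at the start of the episode below 0.03 m); the arm keeps its last pose, push and grip.
It fails at once if the outer lid comes off the inner lid while the inner lid is not seated in the tin, or the inner lid is pulled out with it ((z of outer_lid in the frame of inner_lid above 0.014 m or horizontal distance between outer_lid and inner_lid above 0.015 m) and not (z of inner_lid in the frame of tin between 0.047 and 0.0555 m and horizontal distance between inner_lid and tin below 0.005 m and angle between the z axis of inner_lid and the z axis of tin, either way round below 0.08 rad)).
It fails at once if the tin is lifted, tipped or shoved away (distance of tin from where it was at the start of the episode above 0.03 m or angle between tin's own z axis and vertical above 0.25 rad).
It fails at once if a bystander is disturbed (distance of any of thumb_plane, rosin, tape from where it was at the start of the episode above 0.02 m).
It also fails if it takes over 59 s, if anything falls off the work surface, if the arm or the gripper's body presses on something with over 40 N, if the wrist force passes 120 N, or if a joint passes its speed limit or range.

## Working session

There is one attempt and no reset: what is moved stays moved. The work goes in short steps, Python scripts to look and compute and a tool call to move; the robot and the scene stay as the last step left them, time stands still between calls to the robot, and variables do not carry over. Pictures are saved under pics/ and viewed, at most 10 in all, crops included, and the job is handed in when it is done.

Besides the shell and the picture viewer there is one more tool, called after "Emit:" as name(argument=value, ...) on one line, values as JSON. apply_moves: Moves the arm, as the interface text tells. Its arguments: {"type":"object","properties":{"steps":{"type":"string"},"squeeze":{"type":"number"}},"required":["steps"]}

```bash
mkdir -p pics
cat > h.py <<'E'
import numpy as np,cv2
from scipy.spatial.transform import Rotation as R
from workcell import arm
def world(name,d,p,obs):
    """Nx3 world points for every pixel (H,W,3)"""
    K=p["intrinsics"];D=np.array(p["distortion"]);H,W=d.shape
    u,v=np.meshgrid(np.arange(W,dtype=float),np.arange(H,dtype=float))
    n=cv2.undistortPoints(np.stack([u.ravel(),v.ravel()],1)[:,None],np.array(K),D)[:,0]
    P=np.c_[n,np.ones(len(n))]*d.ravel()[:,None]
    if "rvec" in p:
        Rm=cv2.Rodrigues(np.array(p["rvec"],float))[0]; X=(P-np.array(p["tvec"]).ravel())@Rm
    else:
        T=np.array(p["T_tool_cam"]);Q=P@T[:3,:3].T+T[:3,3]
        X=Q@R.from_rotvec(obs["eef_rot"]).as_matrix().T+obs["tcp_pos"]
    X[d.ravel()==0]=np.nan
    return X.reshape(H,W,3)
def look(name,save):
    o=arm.get_obs();im,d=arm.capture(name)
    cv2.imwrite(f"pics/{save}.png",im[:,:,::-1])
    X=world(name,d,arm.camera_params(name),o);np.savez(f"pics/{save}.npz",im=im,X=X)
    return o,im,X
E
python3 - <<'E'
from h import *
o,a,X=look("scene","s1");o,b,Y=look("side","d1")
print(o,arm.pinch_z)
print(arm.camera_params("wrist"))
E
```

```text
{'time': 0.05, 'joint_positions': array([-1.28671261,  0.60011362, -0.00255762,  1.60011989,  0.00180208,
        0.94289764, -0.07979405]), 'qd': array([ 8.20506485e-04, -1.35621526e-05,  1.75483067e-04, -5.72694586e-04,
       -8.84098416e-04,  1.78136763e-04,  2.37196130e-03]), 'effort': array([ 5.52796293e-03, -7.67254043e+01,  1.50423165e+00, -2.53212082e+01,
       -5.23772521e-02,  1.36746743e-02,  4.10837333e-05]), 'tcp_pos': array([0.25576823, 0.6778681 , 0.21777164]), 'eef_rot': array([-5.63503657e-01, -3.09049681e+00,  2.40273634e-03]), 'wrist_force': array([ 0.27330059, -0.15830746, -0.9521345 ]), 'moment': array([ 0.01330207, -0.04252683, -0.03549189]), 'grip_force': 0.0, 'gripper_width': 0.09289366969018109} 0.0188
{'intrinsics': array([[296.94825332,   0.        , 253.49667564],
       [  0.        , 296.94825332, 191.4456534 ],
       [  0.        ,   0.        ,   1.        ]]), 'distortion': array([-0.07882729,  0.        ,  0.        ,  0.        ,  0.        ]), 'T_tool_cam': array([[-1.30485609e-04, -9.70788005e-01, -2.39938809e-01,
         6.65033544e-02],
       [ 9.99999964e-01, -7.02190825e-05, -2.59723557e-04,
         9.40391988e-04],
       [ 2.35288231e-04, -2.39938834e-01,  9.70787979e-01,
        -1.66738597e-01],
       [ 0.00000000e+00,  0.00000000e+00,  0.00000000e+00,
         1.00000000e+00]])}
```

View pics/s1.png

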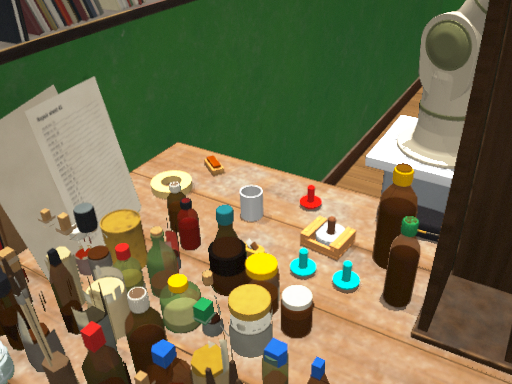

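View pics/d1.png

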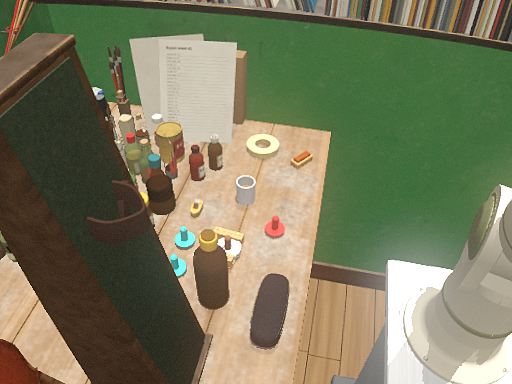

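The scene view shows the keeper with the pair at about (328,236), its knob top near (331,219), the tin at (251,204), the red look-alike at (311,198) and turquoise ones at (303,264) and (347,277). The side view shows the tin at (245,190); a bottle hides part of the keeper.

Run:
```python
from h import *
np.set_printoptions(precision=4,suppress=True)
for f,pts in (("s1",dict(knob=(331,220),knob2=(331,226),lid=(322,233),keepL=(302,242),keepR=(354,232),tinlip=(251,189),tinfront=(251,205),red=(311,188),cy1=(303,252),cy2=(347,265),tape=(172,174),rosin=(213,163),plane=(254,247),b1=(403,170),tall=(225,215),b2=(410,225))),("d1",dict(tinfront=(245,195),red=(275,220),b1=(208,237),knob=(228,243),plane=(196,207),cy1=(185,230),black=(270,310)))):
    z=np.load(f"pics/{f}.npz");X=z["X"]
    for k,(u,v) in pts.items():
        print(f,k,X[v-1:v+2,u-1:u+2].reshape(-1,3)[4],z["im"][v,u])
X=np.load("pics/s1.npz")["X"]
# tin rim
m=(X[...,2]>.055)&(X[...,2]<.064);s=np.zeros_like(m);s[180:222,236:268]=1
P=X[m&s];print(len(P),P.mean(0),P.min(0),P.max(0))
s=np.zeros_like(m);s[212:256,298:358]=1
for lo,hi in((.047,.062),(.028,.033),(.0225,.027)):
    P=X[s&(X[...,2]>lo)&(X[...,2]<hi)];print(lo,len(P),P.mean(0),P.min(0),P.max(0),cv2.minAreaRect(P[:,:2].astype(np.float32)*1000))
```

```text
s1 knob [ 0.516  -0.0929  0.053 ] [164 101  60]
s1 knob2 [ 0.5187 -0.0909  0.0412] [86 56 34]
s1 lid [ 0.5244 -0.1061  0.0224] [255 255 255]
s1 keepL [ 0.5542 -0.134   0.01  ] [154 101  53]
s1 keepR [ 0.4996 -0.0504  0.0292] [231 153  79]
s1 tinlip [ 0.4969 -0.2844  0.0528] [152 151 147]
s1 tinfront [ 0.5344 -0.2614  0.0421] [155 155 150]
s1 red [ 0.4244 -0.1799  0.0477] [254  43  33]
s1 cy1 [ 0.625  -0.0972  0.0511] [  0 242 235]
s1 cy2 [nan nan nan] [  0 250 247]
s1 tape [ 0.488  -0.5105  0.0194] [255 255 202]
s1 rosin [ 0.4065 -0.4495  0.0256] [237 105   0]
s1 plane [ 0.6257 -0.1987  0.0221] [131  83  41]
s1 b1 [0.5236 0.0294 0.202 ] [166 108  15]
s1 tall [ 0.7211 -0.1896  0.1578] [32 85 85]
s1 b2 [0.6136 0.0736 0.1647] [ 41 137  73]
d1 tinfront [ 0.509  -0.2531  0.0337] [172 166 157]
d1 red [ 0.4195 -0.1766  0.0454] [243  95  82]
d1 b1 [0.5084 0.0323 0.1996] [185 139  79]
d1 knob [ 0.5083 -0.0878  0.0418] [134 101  77]
d1 plane [ 0.6204 -0.1983  0.0184] [165 116  80]
d1 cy1 [ 0.6111 -0.0973  0.0467] [ 94 211 201]
d1 black [0.3866 0.053  0.0381] [99 84 77]
141 [ 0.5154 -0.2734  0.0585] [ 0.4896 -0.2962  0.0551] [ 0.5401 -0.2501  0.0628]
0.047 93 [ 0.5574 -0.0941  0.0519] [ 0.5076 -0.1052  0.0471] [ 0.6263 -0.085   0.0574] ((567.0712890625, -95.45808410644531), (15.064729690551758, 118.89515686035156), 86.88497161865234)
0.028 452 [ 0.5258 -0.0941  0.0306] [ 0.4839 -0.1389  0.0281] [ 0.5633 -0.0502  0.0329] ((523.3707885742188, -94.35292053222656), (85.21188354492188, 71.87071228027344), 84.29563903808594)
0.0225 205 [ 0.5252 -0.0883  0.024 ] [ 0.4842 -0.1376  0.0225] [ 0.562  -0.0507  0.0269] ((521.5594482421875, -92.93539428710938), (83.22117614746094, 74.10733795166016), 84.70376586914062)
```

```bash
cat >> h.py <<'E'
def plan(wps,start=None,n=5):
    """wps: list of (x,y,z,yaw_deg_of_tool_x,closure), one per row; prints calls"""
    if start is None:
        o=arm.get_obs();M=R.from_rotvec(o["eef_rot"]).as_matrix()
        start=(*o["tcp_pos"],np.degrees(np.arctan2(M[1,0],M[0,0])))
    for i in range(0,len(wps),n):
        rows=[];a=np.radians(start[3]);tx=np.array([np.cos(a),np.sin(a)]);ty=np.array([np.sin(a),-np.cos(a)])
        for w in wps[i:i+n]:
            d=np.array(w[:2])-start[:2];t=-((w[3]-start[3]+180)%360-180)  # tool z is down
            rows.append([round(100*d@tx,1),round(100*d@ty,1),round(-100*(w[2]-start[2]),1),round(t),w[4]])
        print("; ".join(" ".join(f"{v:g}" for v in r) for r in rows))
        r=rows[-1];p=np.array(start[:2])+(r[0]*tx+r[1]*ty)/100;start=(*p,start[2]-r[2]/100,start[3]-r[3])
    print("end",np.round(start,4))
E
python3 - <<'E'
from h import *
M=R.from_rotvec(arm.get_obs()["eef_rot"]).as_matrix();print(M.round(3))
Y=np.load("pics/d1.npz")["X"];S=np.load("pics/s1.npz")["X"]
for X in(Y,S):
    P=X[(X[...,2]>.1)&(X[...,1]>.06)&(X[...,0]>.25)&(X[...,0]<.7)&(X[...,1]<.9)];print(len(P),np.nanmin(P,0),np.nanmax(P,0))
W=[];r=.725;th=69.3;rel=90.;z=.218
def add(): 
    t=np.radians(th);W.append((r*np.cos(t),r*np.sin(t),z,th+rel,0))
for i in range(8): r=max(.432,r-.037);rel+=7;z=min(.27,z+.01);add()
for i in range(15): th-=5;rel=min(180,rel+6);add()
for i in range(12): th=max(-10,th-1);rel-=7.1;add()
plan(W)
E
```

```text
[[-0.936  0.353 -0.   ]
 [ 0.353  0.936 -0.001]
 [-0.    -0.001 -1.   ]]
43012 [0.50124762 0.06005037 0.10002429] [0.66041886 0.38666363 0.59340944]
13585 [0.5104156  0.06000285 0.10002886] [0.66542176 0.22359215 0.50432621]
-0 -3.7 -1 -7 0; -0 -7.4 -2 -14 0; -0 -11.1 -3 -21 0; -0 -14.8 -4 -28 0; -0 -18.5 -5 -35 0
2.1 -3 -0.2 -7 0; 4.2 -6 -0.2 -14 0; 6.2 -8.8 -0.2 -21 0; 3.2 -11.1 -0.2 -22 0; 0.4 -13.7 -0.2 -23 0
-1.3 -3.5 -0 -1 0; -2.2 -7.2 -0 -2 0; -2.8 -10.9 -0 -3 0; -3.1 -14.6 -0 -2 0; -3.1 -18.4 -0 3 0
0.2 -3.8 -0 5 0; 0.7 -7.5 -0 10 0; 1.5 -11.2 -0 15 0; 2.6 -14.8 -0 20 0; 4.1 -18.3 -0 25 0
0.1 -3.7 -0 5 0; 0.6 -7.5 -0 10 0; 1.5 -11.1 -0 15 0; 1.7 -11.9 -0 23 0; 1.9 -12.6 -0 31 0
-0.2 -0.7 -0 8 0; -0.4 -1.4 -0 16 0; -0.4 -1.7 -0 24 0; -0.4 -1.7 -0 31 0; -0.4 -1.7 -0 38 0
0 0 -0 7 0; 0 0 -0 14 0; 0 0 -0 21 0; 0 0 -0 28 0; 0 0 -0 36 0
end [ 4.25200e-01 -7.53000e-02  2.69800e-01  8.43325e+01]
```

Emit:
apply_moves(steps="0 -3.7 -1 -7 0; 0 -7.4 -2 -14 0; 0 -11.1 -3 -21 0; 0 -14.8 -4 -28 0; 0 -18.5 -5 -35 0")

```text
time: 0.52
tcp_pos: [0.1899, 0.5033, 0.2685]
eef_rot: [0.402, -3.116, 0.002]
wrist_force: [0.5, -0.7, 0.9]
gripper_width: 0.0933
grip_force: 0.0
```

Emit:
apply_moves(steps="2.1 -3 -0.2 -7 0; 4.2 -6 -0.2 -14 0; 6.2 -8.8 -0.2 -21 0; 3.2 -11.1 -0.2 -22 0; 0.4 -13.7 -0.2 -23 0")

```text
time: 0.93
tcp_pos: [0.2197, 0.3705, 0.2711]
eef_rot: [-1.015, 2.973, 0.001]
wrist_force: [0.5, 0.8, 0.1]
gripper_width: 0.0926
grip_force: 0.0
```

Emit:
apply_moves(steps="-1.3 -3.5 0 -1 0; -2.2 -7.2 0 -2 0; -2.8 -10.9 0 -3 0; -3.1 -14.6 0 -2 0; -3.1 -18.4 0 3 0")

```text
time: 1.35
tcp_pos: [0.3582, 0.2427, 0.2706]
eef_rot: [-0.928, 3.001, 0.0]
wrist_force: [0.8, 0.2, 0.3]
gripper_width: 0.0928
grip_force: 0.0
```

Emit:
apply_moves(steps="0.2 -3.8 0 5 0; 0.7 -7.5 0 10 0; 1.5 -11.2 0 15 0; 2.6 -14.8 0 20 0; 4.1 -18.3 0 25 0")

```text
time: 1.77
tcp_pos: [0.427, 0.068, 0.2706]
eef_rot: [-0.249, 3.131, 0.0]
wrist_force: [1.5, 0.3, 0.5]
gripper_width: 0.0928
grip_force: 0.0
```

Emit:
apply_moves(steps="0.1 -3.7 0 5 0; 0.6 -7.5 0 10 0; 1.5 -11.1 0 15 0; 1.7 -11.9 0 23 0; 1.9 -12.6 0 30 0")

```text
time: 2.18
tcp_pos: [0.4273, -0.0601, 0.2706]
eef_rot: [-0.561, -3.091, 0.0]
wrist_force: [0.2, -0.1, -0.6]
gripper_width: 0.0929
grip_force: 0.0
```

Emit:
apply_moves(steps="-0.2 -0.7 0 7 0; -0.4 -1.4 0 14 0; -0.4 -1.7 0 21 0; -0.4 -1.7 0 28 0; -0.4 -1.7 0 35 0")

```text
time: 2.6
tcp_pos: [0.4255, -0.0753, 0.2705]
eef_rot: [-1.46, -2.781, 0.0]
wrist_force: [0.8, -0.0, 0.7]
gripper_width: 0.0931
grip_force: 0.0
```

Emit:
apply_moves(steps="0 0 0 7 0; 0 0 0 14 0; 0 0 0 21 0; 0 0 0 28 0; 0 0 0 35 0")

```text
time: 3.02
tcp_pos: [0.4256, -0.075, 0.2705]
eef_rot: [-2.228, -2.215, 0.0]
wrist_force: [-0.5, -0.0, -0.0]
gripper_width: 0.0927
grip_force: 0.0
```

Emit:
apply_moves(steps="-0.7 3.5 0 1 0; -1.7 7 0 3 0; -1.7 8.4 0 5 0; -1.7 8.4 0 5 0; -1.7 8.4 0 5 0")

```text
time: 3.43
tcp_pos: [0.5095, -0.092, 0.2699]
eef_rot: [-2.315, -2.123, 0.003]
wrist_force: [-0.5, -0.2, 0.1]
gripper_width: 0.0931
grip_force: 0.0
```

Run:
```python
from h import *
np.set_printoptions(precision=4,suppress=True)
o,im,X=look("wrist","w1");print(o["tcp_pos"],o["eef_rot"])
def reg(c,r,lo,hi): return X[(np.hypot(X[...,0]-c[0],X[...,1]-c[1])<r)&(X[...,2]>lo)&(X[...,2]<hi)]
P=reg((.51,-.093),.03,.05,.062);print("knob",len(P),P.mean(0),cv2.minEnclosingCircle(P[:,:2].astype(np.float32)))
P=reg((.515,-.273),.04,.055,.065);print("tin",len(P),P.mean(0),cv2.minEnclosingCircle(P[:,:2].astype(np.float32)))
P=reg((.515,-.093),.07,.0275,.034);print("keep",len(P),P.mean(0),cv2.minAreaRect(P[:,:2].astype(np.float32)*1000))
P=reg((.51,-.093),.03,.018,.0265);print("lid",len(P),P.mean(0),cv2.minEnclosingCircle(P[:,:2].astype(np.float32)))
```

```text
[ 0.5095 -0.092   0.2699] [-2.3148 -2.1228  0.0026]
knob 116 [ 0.5124 -0.0922  0.0556] ((0.51236891746521, -0.09281652420759201), 0.007801970932632685)
tin 155 [ 0.5132 -0.2863  0.0594] ((0.5140906572341919, -0.2745201587677002), 0.023903153836727142)
keep 1420 [ 0.5235 -0.0921  0.0306] ((523.2838134765625, -93.9873046875), (84.67037200927734, 70.0712890625), 83.64454650878906)
lid 992 [ 0.5112 -0.0926  0.0226] ((0.5110122561454773, -0.09328580647706985), 0.028941521421074867)
```

View pics/w1.png

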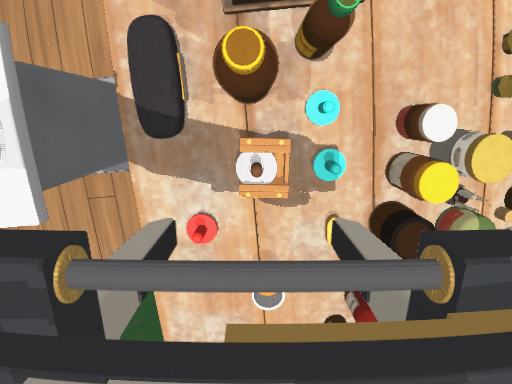

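The wrist picture shows the knob at (256,170) in the keeper (mouth to image left), the tin rim partly hidden at (268,298), red look-alike at (202,229), and the tall bottle at (246,62).

Run:
```python
from h import *
z=[.235,.195,.155,.115,.09,.075,.065,.065,.065,.065]
plan([(.5124,-.0927,h,83.6,120) for h in z])
```

```text
-0 0.4 3.5 1 120; -0 0.4 7.5 1 120; -0 0.4 11.5 1 120; -0 0.4 15.5 1 120; -0 0.4 18 1 120
-0 -0 1.5 0 120; -0 -0 2.5 0 120; -0 -0 2.5 0 120; -0 -0 2.5 0 120; -0 -0 2.5 0 120
end [ 5.12600e-01 -9.23000e-02  6.51000e-02  8.40471e+01]
```

Emit:
apply_moves(steps="0 0.3 3.5 1 120; 0 0.3 7.5 1 120; 0 0.3 11.5 1 120; 0 0.3 15.5 1 120; 0 0.3 18 1 120")

```text
time: 3.9
tcp_pos: [0.5101, -0.0916, 0.0882]
eef_rot: [-2.332, -2.102, 0.003]
wrist_force: [0.4, 0.7, 0.7]
gripper_width: 0.0644
grip_force: 0.0
```

Emit:
apply_moves(steps="0 0 1.5 0 120; 0 0 2.5 0 120; 0 0 2.5 0 120; 0 0 2.5 0 120")

```text
time: 4.23
tcp_pos: [0.5124, -0.0923, 0.0662]
eef_rot: [-2.334, -2.102, 0.0]
wrist_force: [0.2, 0.1, 0.0]
gripper_width: 0.0491
grip_force: 0.0
```

Run:
```python
from h import *
np.set_printoptions(precision=4,suppress=True)
o,im,X=look("wrist","w2");print(o["tcp_pos"],np.degrees(np.arctan2(o["eef_rot"][1],o["eef_rot"][0]))*2,o["wrist_force"],o["gripper_width"])
def reg(c,r,lo,hi): return X[(np.hypot(X[...,0]-c[0],X[...,1]-c[1])<r)&(X[...,2]>lo)&(X[...,2]<hi)]
P=reg((.512,-.093),.015,.052,.060);print("knob",len(P),P.mean(0),cv2.minEnclosingCircle(P[:,:2].astype(np.float32)))
```

```text
[ 0.5124 -0.0923  0.0662] -275.9928810943405 [0.1901 0.0818 0.0479] 0.049113718919517595
knob 458 [ 0.5125 -0.0918  0.0556] ((0.5125072598457336, -0.09254485368728638), 0.008266096003353596)
```

View pics/w2.png

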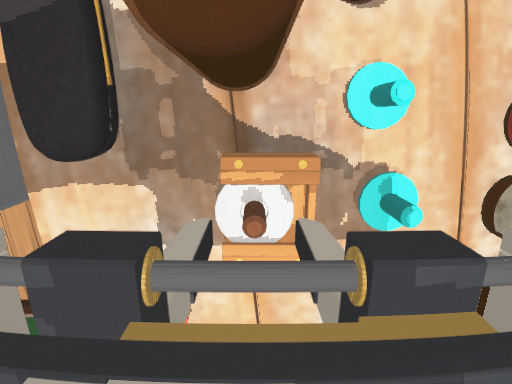

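The knob (255,225) stands centred between the fingers, in the slot. Descend, close.

Emit:
apply_moves(steps="0 0 1.2 0 120; 0 0 2.4 0 120; 0 0 3.4 0 120; 0 0 3.4 0 120; 0 0 3.4 0 150", squeeze=30)

```text
time: 4.7
tcp_pos: [0.5129, -0.0923, 0.0321]
eef_rot: [2.334, 2.102, 0.0]
wrist_force: [0.3, -0.8, 0.1]
gripper_width: 0.0462
grip_force: 0.0
```

Emit:
apply_moves(steps="0 0 0 0 255; 0 0 0 0 255; 0 0 0 0 255; 0 0 0 0 255; 0 0 0 0 255")

```text
time: 5.12
tcp_pos: [0.5129, -0.0922, 0.0319]
eef_rot: [2.334, 2.102, 0.0]
wrist_force: [0.7, -1.0, 2.0]
gripper_width: 0.0158
grip_force: 30.0
```

Emit:
apply_moves(steps="0 0 0 0 255; 0 0 0 0 255; 0 0 0 0 255")

```text
time: 5.37
tcp_pos: [0.5129, -0.0922, 0.0319]
eef_rot: [2.334, 2.102, 0.0]
wrist_force: [-0.9, -0.2, 5.0]
gripper_width: 0.0155
grip_force: 30.0
```

Emit:
apply_moves(steps="0 0 -0.1 0 255; 0 -0.8 -0.1 0 255; 0 -1.6 -0.1 0 255; 0 -2.4 -0.1 0 255; 0 -3.2 -0.1 0 255")

```text
time: 5.78
tcp_pos: [0.4796, -0.0888, 0.0325]
eef_rot: [-2.334, -2.102, 0.001]
wrist_force: [-0.3, -0.6, -1.0]
gripper_width: 0.0151
grip_force: 30.0
```

Emit:
apply_moves(steps="0 -0.8 0 0 255; 0 -1.6 0 0 255; 0 -2.4 0 0 255; 0 -3.2 0 0 255; 0 -3.3 0 0 255")

```text
time: 6.2
tcp_pos: [0.4461, -0.0853, 0.0327]
eef_rot: [-2.334, -2.101, 0.001]
wrist_force: [0.3, 0.3, -2.4]
gripper_width: 0.0154
grip_force: 30.0
```

Emit:
apply_moves(steps="0 0 0 0 255; 0 0 0 0 255; 0 0 -0.5 0 255; 0 0 -1 0 255; 0 0 -1.5 0 255")

```text
time: 6.62
tcp_pos: [0.4485, -0.0855, 0.0482]
eef_rot: [2.334, 2.102, 0.0]
wrist_force: [0.1, -0.3, -2.5]
gripper_width: 0.0151
grip_force: 30.0
```

Run:
```python
from h import *
np.set_printoptions(precision=4,suppress=True)
o,im,X=look("wrist","w3");print(o["tcp_pos"],o["eef_rot"],o["wrist_force"],o["gripper_width"])
P=X[(np.hypot(X[...,0]-.45,X[...,1]+.086)<.04)&(X[...,2]>.012)&(X[...,2]<.05)];print("lid",len(P),np.median(P,0),cv2.minEnclosingCircle(P[:,:2].astype(np.float32)),np.linalg.lstsq(np.c_[P[:,:2],np.ones(len(P))],P[:,2],rcond=None)[0])
```

```text
[ 0.4485 -0.0855  0.0482] [2.3344 2.1021 0.0003] [ 0.0513 -0.3323 -2.5224] 0.015058062453363826
lid 3224 [ 0.45   -0.0707  0.0389] ((0.448105126619339, -0.08460959047079086), 0.029543356969952583) [-0.013  -0.1141  0.0363]
```

View pics/w3.png

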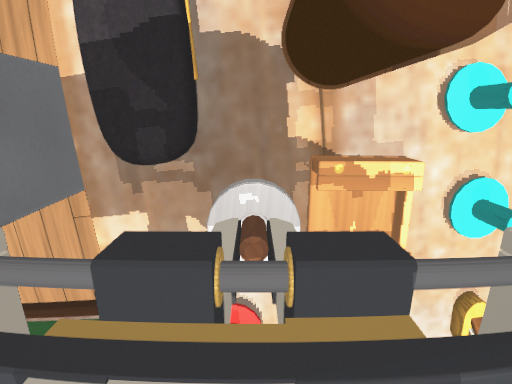

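The pair is clear of the keeper: the outer lid is at (254,210) with the knob between the pads, and the keeper at (365,200) is empty. Next I check tilt and centring.

Run:
```python
from h import *
z=np.load("pics/w3.npz");X=z["X"]
P=X[(np.hypot(X[...,0]-.4485,X[...,1]+.0855)<.0285)&(np.hypot(X[...,0]-.4485,X[...,1]+.0855)>.014)&(X[...,2]>.034)&(X[...,2]<.044)]
print(len(P),np.median(P,0),P.min(0),P.max(0),np.linalg.lstsq(np.c_[P[:,:2],np.ones(len(P))],P[:,2],rcond=None)[0])
C=P[np.hypot(P[:,0]-.4485,P[:,1]+.0855)>.024]
# route to tin, carried at TCP z .16
W=[];a=(.4485,-.0855);b=(.5141,-.2745)
for h in(.085,.12,.155):W.append((*a,h,84,255))
for i in range(1,11):
    f=i/10;W.append((a[0]+f*(b[0]-a[0]),a[1]+f*(b[1]-a[1]),.155,84,255))
W+=[W[-1]]*2
plan(W)
```

```text
2203 [ 0.45079876 -0.06966747  0.03897681] [ 0.4202138  -0.10891707  0.03697751] [ 0.47686846 -0.05703572  0.04130114] [-0.00198914 -0.00199953  0.03972814]
-0 -0 -3.6 0 255; -0 -0 -7.1 0 255; -0 -0 -10.6 0 255; -1.8 0.8 -10.6 0 255; -3.6 1.7 -10.6 0 255
-1.8 0.8 -0 0 255; -3.6 1.7 -0 0 255; -5.5 2.5 -0 0 255; -7.3 3.4 -0 0 255; -9.1 4.2 -0 0 255
-1.8 0.9 -0 0 255; -3.6 1.7 -0 0 255; -5.4 2.6 -0 0 255; -5.4 2.6 -0 0 255; -5.4 2.6 -0 0 255
end [ 0.5144 -0.2744  0.1549 84.0081]
```

Emit:
apply_moves(steps="0 0 -3 0 255; 0 0 -6 0 255; 0 0 -9 0 255; 0 0 -10.6 0 255; -1.8 0.8 -10.6 0 255")

```text
time: 7.08
tcp_pos: [0.4547, -0.1015, 0.1567]
eef_rot: [2.33, 2.107, 0.006]
wrist_force: [0.2, -0.2, -1.9]
gripper_width: 0.0154
grip_force: 30.0
```

Emit:
apply_moves(steps="-1.8 0.9 0 0 255; -3.6 1.7 0 0 255; -5.5 2.5 0 0 255; -7.3 3.4 0 0 255; -9.1 4.2 0 0 255")

```text
time: 7.5
tcp_pos: [0.4868, -0.1999, 0.154]
eef_rot: [2.334, 2.102, 0.001]
wrist_force: [-0.0, 0.1, -1.3]
gripper_width: 0.0151
grip_force: 30.0
```

Emit:
apply_moves(steps="-1.8 0.9 0 0 255; -3.6 1.7 0 0 255; -5.4 2.6 0 0 255; -7.2 3.4 0 0 255; -7.2 3.4 0 0 255")

```text
time: 7.92
tcp_pos: [0.5137, -0.2783, 0.1543]
eef_rot: [2.335, 2.096, -0.001]
wrist_force: [0.8, -1.1, -2.3]
gripper_width: 0.0152
grip_force: 30.0
```

Run:
```python
from h import *
np.set_printoptions(precision=4,suppress=True)
o=arm.get_obs();print(o["tcp_pos"])
f=np.float32
for n in("scene","side","wrist"):
    o,im,X=look(n,"t_"+n)
    for lo,hi,nm in((.054,.0645,"tin"),(.025,.05,"tinbody"),(.128,.160,"lids"),(.140,.149,"lidtop")):
        P=X[(np.hypot(X[...,0]-.515,X[...,1]+.274)<.045)&(X[...,2]>lo)&(X[...,2]<hi)]
        if len(P)>10: 
            print(n,nm,len(P),P.min(0),P.max(0),cv2.minEnclosingCircle(P[:,:2].astype(f)))
```

```text
[ 0.5137 -0.2783  0.1543]
scene tin 155 [ 0.4892 -0.2978  0.054 ] [ 0.5392 -0.2494  0.062 ] ((0.5144270658493042, -0.27380940318107605), 0.025358373299241066)
scene tinbody 317 [ 0.4899 -0.2964  0.0253] [ 0.5403 -0.2489  0.05  ] ((0.514029860496521, -0.2724987864494324), 0.02687474898993969)
scene lids 487 [ 0.4835 -0.3093  0.1296] [ 0.5444 -0.249   0.16  ] ((0.5143833756446838, -0.278606116771698), 0.031104156747460365)
scene lidtop 320 [ 0.4835 -0.3093  0.1401] [ 0.5444 -0.249   0.1482] ((0.5143833756446838, -0.278606116771698), 0.031104156747460365)
side tin 108 [ 0.4914 -0.3016  0.054 ] [ 0.5377 -0.25    0.063 ] ((0.5129984617233276, -0.27595746517181396), 0.026333600282669067)
side tinbody 228 [ 0.4911 -0.3003  0.0252] [ 0.5361 -0.2499  0.0497] ((0.5143513679504395, -0.2751772105693817), 0.025443077087402344)
side lids 329 [ 0.4836 -0.3014  0.1291] [ 0.5402 -0.2478  0.1598] ((0.5114580988883972, -0.27827194333076477), 0.03060748055577278)
side lidtop 222 [ 0.4839 -0.3014  0.14  ] [ 0.5402 -0.2478  0.1483] ((0.5114580988883972, -0.27827194333076477), 0.03060748055577278)
wrist tin 249 [ 0.4931 -0.272   0.0541] [ 0.5374 -0.2502  0.0632] ((0.5152628421783447, -0.2674464285373688), 0.02266613580286503)
wrist tinbody 454 [ 0.4944 -0.2753  0.0253] [ 0.5363 -0.2501  0.05  ] ((0.514772891998291, -0.2674105763435364), 0.02174033410847187)
wrist lids 3211 [ 0.4824 -0.2979  0.1304] [ 0.542  -0.2464  0.16  ] ((0.5121564865112305, -0.275907963514328), 0.029965979978442192)
wrist lidtop 2741 [ 0.4824 -0.2979  0.14  ] [ 0.542  -0.2465  0.1489] ((0.5121564865112305, -0.275907963514328), 0.029965979978442192)
```

Run:
```python
from h import *
from scipy.optimize import least_squares
def fit(X,lo,hi,r,c):
    d=np.hypot(X[...,0]-c[0],X[...,1]-c[1])
    P=X[(d<r+.006)&(X[...,2]>lo)&(X[...,2]<hi)&(d>r-.008)]
    s=least_squares(lambda p:np.hypot(P[:,0]-p[0],P[:,1]-p[1])-r,c,loss="soft_l1",f_scale=.001)
    return len(P),s.x.round(4),round(np.median(abs(s.fun)),4)
for f in("s1","d1","t_scene","t_side","t_wrist"):
    X=np.load(f"pics/{f}.npz")["X"];print(f,"tin",*fit(X,.015,.055,.024,(.514,-.2745)))
    if f[0]=="t":print("   outer",*fit(X,.131,.143,.030,(.514,-.278)),"knob",*fit(X,.148,.177,.008,(.514,-.278)))
X=np.load("pics/w1.npz")["X"]
P=X[(np.hypot(X[...,0]-.514,X[...,1]+.2745)<.03)&(X[...,2]>.055)&(X[...,2]<.065)]
print("w1 rim",least_squares(lambda p:np.hypot(P[:,0]-p[0],P[:,1]-p[1])-.0225,(.514,-.2745)).x)
```

```text
s1 tin 487 [ 0.514  -0.2738] 0.0013
d1 tin 336 [ 0.5147 -0.2751] 0.0015
t_scene tin 493 [ 0.5141 -0.2739] 0.0013
   outer 162 [ 0.5126 -0.2808] 0.0008 knob 88 [ 0.5114 -0.278 ] 0.0015
t_side tin 337 [ 0.5149 -0.2751] 0.0014
   outer 106 [ 0.5135 -0.2804] 0.0009 knob 83 [ 0.5147 -0.278 ] 0.0013
t_wrist tin 327 [ 0.5137 -0.2745] 0.0003
   outer 320 [ 0.512  -0.2768] 0.0001 knob 729 [ 0.5122 -0.2753] 0.0003
w1 rim [ 0.51408478 -0.27282476]
```

```bash
cat > m.py <<'E'
from h import *
from scipy.optimize import least_squares
def fit(X,lo,hi,r,c):
    d=np.hypot(X[...,0]-c[0],X[...,1]-c[1])
    P=X[(d<r+.006)&(X[...,2]>lo)&(X[...,2]<hi)&(d>r-.008)]
    s=least_squares(lambda p:np.hypot(P[:,0]-p[0],P[:,1]-p[1])-r,c,loss="soft_l1",f_scale=.001)
    return len(P),s.x.round(4),round(np.median(abs(s.fun)),4)
E
python3 - <<'E'
from m import *
for n in("wrist","side","scene"):
    o,im,X=look(n,"u_"+n);print(n,o["tcp_pos"].round(4),"tin",*fit(X,.015,.055,.024,(.514,-.2745)))
    print("   outer",*fit(X,.131,.143,.030,(.514,-.276)),"knob",*fit(X,.148,.177,.008,(.514,-.276)))
E
```

```text
wrist [ 0.5124 -0.2737  0.1536] tin 309 [ 0.5137 -0.2744] 0.0002
   outer 332 [ 0.5118 -0.2759] 0.0001 knob 749 [ 0.5122 -0.2744] 0.0003
side [ 0.5124 -0.2732  0.1536] tin 339 [ 0.5149 -0.2752] 0.0014
   outer 120 [ 0.5129 -0.2775] 0.0009 knob 76 [ 0.5144 -0.2757] 0.0013
scene [ 0.5125 -0.273   0.1536] tin 494 [ 0.5141 -0.2738] 0.0013
   outer 168 [ 0.5113 -0.2753] 0.0007 knob 65 [ 0.5117 -0.2733] 0.0011
```

Emit:
apply_moves(steps="-0.1 0.15 1.5 0 255; -0.1 0.15 3 0 255; -0.1 0.15 4.5 0 255; -0.1 0.15 5.8 0 255; -0.1 0.15 6 0 255")

```text
time: 8.63
tcp_pos: [0.5134, -0.2739, 0.0919]
eef_rot: [-2.331, -2.102, 0.001]
wrist_force: [0.2, -1.2, -2.0]
gripper_width: 0.0158
grip_force: 30.0
```

Emit:
apply_moves(steps="0 0 0 0 255; 0 0 0 0 255; 0 0 0 0 255; 0 0 0 0 255")

```text
time: 8.97
tcp_pos: [0.5147, -0.2755, 0.0945]
eef_rot: [2.334, 2.102, 0.001]
wrist_force: [-0.9, -0.2, -1.9]
gripper_width: 0.0149
grip_force: 30.0
```

Run:
```python
from m import *
for n in("wrist","scene"):
    o,im,X=look(n,"v_"+n);z=o["tcp_pos"][2]-.1536;print(n,o["tcp_pos"].round(4),o["wrist_force"].round(1),"tin",*fit(X,.015,.052,.024,(.514,-.2745)))
    print("   outer",*fit(X,.131+z,.143+z,.030,(.514,-.276)),"knob",*fit(X,.148+z,.177+z,.008,(.514,-.276)))
```

```text
wrist [ 0.5147 -0.2755  0.0945] [-0.9 -0.2 -1.9] tin 376 [ 0.5139 -0.2742] 0.0001
   outer 332 [ 0.5138 -0.2773] 0.0001 knob 800 [ 0.5143 -0.2761] 0.0003
scene [ 0.5146 -0.2755  0.0944] [-0.3 -0.  -1.5] tin 377 [ 0.5137 -0.2743] 0.001
   outer 155 [ 0.5131 -0.2771] 0.0008 knob 78 [ 0.5117 -0.2752] 0.0016
```

Emit:
apply_moves(steps="0.15 0 0.2 0 255; 0.15 0 0.4 0 255; 0.15 0 0.6 0 255; 0.15 0 0.8 0 255; 0.15 0 1 0 255")

```text
time: 9.48
tcp_pos: [0.5143, -0.2739, 0.0833]
eef_rot: [-2.335, -2.102, 0.0]
wrist_force: [0.6, 0.7, -2.7]
gripper_width: 0.0152
grip_force: 30.0
```

Emit:
apply_moves(steps="0 0 0.2 0 255; 0 0 0.4 0 255; 0 0 0.5 0 255; 0 0 0.6 0 255; 0 0 0.6 0 255")

```text
time: 9.9
tcp_pos: [0.5143, -0.2739, 0.0779]
eef_rot: [-2.335, -2.102, -0.0]
wrist_force: [-0.4, 1.2, 2.1]
gripper_width: 0.015
grip_force: 30.0
```

Emit:
apply_moves(steps="0 0 0.1 0 255; 0 0 0.1 0 255; 0 0 0 0 220; 0 0 0 0 200; 0 0 0 0 150")

```text
time: 10.32
tcp_pos: [0.5146, -0.274, 0.0777]
eef_rot: [2.334, 2.102, 0.0]
wrist_force: [0.0, -0.2, 0.6]
gripper_width: 0.0229
grip_force: 0.0
```

Emit:
apply_moves(steps="0 0 0 0 80; 0 0 0 0 0; 0 0 0 0 0; 0 0 0 0 0; 0 0 0 0 0")

```text
time: 10.73
tcp_pos: [0.5144, -0.2739, 0.0775]
eef_rot: [-2.335, -2.102, 0.0]
wrist_force: [-0.0, 0.1, -0.4]
gripper_width: 0.0556
grip_force: 0.0
```

Run:
```python
from m import *
for n in("wrist","side","scene"):
    o,im,X=look(n,"x_"+n);print(n,o["tcp_pos"].round(4),o["wrist_force"].round(1),o["gripper_width"],"tin",*fit(X,.015,.045,.024,(.514,-.2745)))
    print("   outer",*fit(X,.055,.067,.030,(.514,-.275)),"knob",*fit(X,.072,.1,.008,(.514,-.275)))
    d=np.hypot(X[...,0]-.514,X[...,1]+.2745)
    P=X[(d<.028)&(d>.012)&(X[...,2]>.06)&(X[...,2]<.078)];print("  top",len(P),np.median(P[:,2]),np.linalg.lstsq(np.c_[P[:,:2],np.ones(len(P))],P[:,2],rcond=None)[0].round(3))
    P=X[(d<.012)&(X[...,2]>.09)&(X[...,2]<.115)];print("  ktop",len(P),np.percentile(P[:,2],95) if len(P) else 0)
```

```text
wrist [ 0.5144 -0.2739  0.0775] [-0.   0.1 -0.4] 0.05555761041316832 tin 162 [ 0.5139 -0.2742] 0.0001
   outer 286 [ 0.5136 -0.2758] 0.0001 knob 503 [ 0.514  -0.2748] 0.0002
  top 3992 0.06869379494147385 [ 0.001 -0.001  0.068]
  ktop 773 0.10337495939835908
side [ 0.5144 -0.2739  0.0776] [-0.4 -0.1 -0.2] 0.05949758862125889 tin 163 [ 0.515  -0.2765] 0.0005
   outer 94 [ 0.5145 -0.2778] 0.0006 knob 64 [ 0.515  -0.2766] 0.001
  top 220 0.06790947774728157 [ 0.006 -0.052  0.051]
  ktop 40 0.10313442446735793
scene [ 0.5144 -0.2739  0.0776] [-0.1  0.2 -0.9] 0.06337406130953258 tin 256 [ 0.5134 -0.2743] 0.0008
   outer 144 [ 0.5131 -0.2761] 0.0007 knob 91 [ 0.5138 -0.275 ] 0.0007
  top 178 0.06807083635987433 [-0.033 -0.048  0.072]
  ktop 55 0.10230607988057899
```

View pics/x_wrist.png

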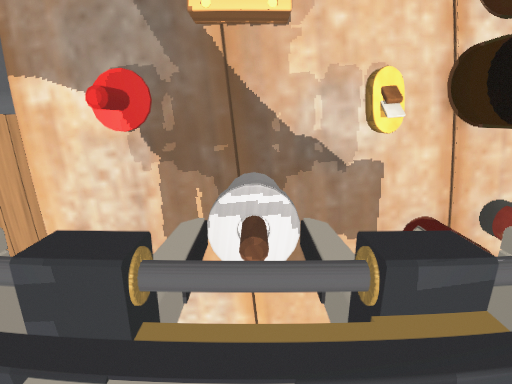

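The pair is seated level with the knob at (255,235) free between the opening fingers. Now open fully, go down around the rim and close.

Emit:
apply_moves(steps="0 0 0 0 0; -0.1 0 0 0 0; -0.2 0 0 0 0; -0.2 0 0 0 0; -0.2 0 0 0 0", squeeze=15)

```text
time: 11.3
tcp_pos: [0.5142, -0.276, 0.0777]
eef_rot: [2.335, 2.102, 0.0]
wrist_force: [0.0, -0.2, 0.7]
gripper_width: 0.0928
grip_force: 0.0
```

Emit:
apply_moves(steps="0 0 0.7 0 0; 0 0 1.4 0 0; 0 0 2.1 0 0; 0 0 2.8 0 0; 0 0 3.1 0 0")

```text
time: 11.72
tcp_pos: [0.5136, -0.2756, 0.0452]
eef_rot: [-2.333, -2.101, 0.001]
wrist_force: [0.5, 0.7, 0.2]
gripper_width: 0.0926
grip_force: 0.0
```

Emit:
apply_moves(steps="0 0 0 0 30; 0 0 0 0 50; 0 0 0 0 60; 0 0 0 0 65; 0 0 0 0 70")

```text
time: 12.13
tcp_pos: [0.5144, -0.276, 0.047]
eef_rot: [2.334, 2.102, 0.0]
wrist_force: [-0.6, -0.2, -0.3]
gripper_width: 0.0687
grip_force: 0.0
```

Emit:
apply_moves(steps="0 0 0 0 80; 0 0 0 0 85; 0 0 0 0 90; 0 0 0 0 95; 0 0 0 0 100")

```text
time: 12.55
tcp_pos: [0.5142, -0.2759, 0.0467]
eef_rot: [2.335, 2.102, 0.0]
wrist_force: [0.4, -0.1, 1.5]
gripper_width: 0.0597
grip_force: 15.0
```

Emit:
apply_moves(steps="0 0 0 0 120; 0 0 0 0 140; 0 0 0 0 140; 0 0 0 0 140")

```text
time: 12.88
tcp_pos: [0.5142, -0.2759, 0.0467]
eef_rot: [2.334, 2.102, 0.0]
wrist_force: [0.4, 0.8, 3.1]
gripper_width: 0.0596
grip_force: 15.0
```

Run:
```python
from m import *
for n in("wrist","scene"):
    o,im,X=look(n,"y_"+n);print(n,o["tcp_pos"].round(4),o["wrist_force"].round(1),o["gripper_width"],o["grip_force"],"tin",*fit(X,.015,.045,.024,(.514,-.2745)))
    print("   outer",*fit(X,.055,.067,.030,(.514,-.275)),"knob",*fit(X,.072,.1,.008,(.514,-.275)))
```

```text
wrist [ 0.5142 -0.2759  0.0467] [0.4 0.8 3.1] 0.05963246196332647 15.000240466324612 tin 290 [ 0.5139 -0.2742] 0.0001
   outer 675 [ 0.514  -0.2756] 0.0002 knob 696 [ 0.514  -0.2749] 0.0001
scene [ 0.5142 -0.2759  0.0467] [-0.7 -0.   2.9] 0.05949693869061565 15.000330980401486 tin 247 [ 0.5134 -0.2743] 0.0008
   outer 106 [ 0.514  -0.2761] 0.0008 knob 93 [ 0.5138 -0.2749] 0.0009
```

Emit:
apply_moves(steps="0 0 -0.1 0 140; 0.05 0 -0.3 0 140; 0.08 0 -0.5 0 140; 0.08 0 -0.8 0 140; 0.08 0 -1.2 0 140")

```text
time: 13.4
tcp_pos: [0.5141, -0.2751, 0.0587]
eef_rot: [-2.334, -2.102, 0.0]
wrist_force: [-0.7, -0.1, -0.6]
gripper_width: 0.0596
grip_force: 15.0
```

Run:
```python
from m import *
for n in("wrist",):
    o,im,X=look(n,"z_"+n);print(n,o["tcp_pos"].round(4),o["wrist_force"].round(1),"tin",*fit(X,.015,.045,.024,(.514,-.2745)))
    print("   outer",*fit(X,.067,.078,.030,(.514,-.275)),"knob",*fit(X,.083,.1,.008,(.514,-.275)))
    d=np.hypot(X[...,0]-.514,X[...,1]+.2745)
    P=X[(d<.028)&(d>.012)&(X[...,2]>.07)&(X[...,2]<.088)];print("  top",len(P),np.median(P[:,2]),np.linalg.lstsq(np.c_[P[:,:2],np.ones(len(P))],P[:,2],rcond=None)[0].round(3))
    P=X[(d<.012)&(X[...,2]>.09)&(X[...,2]<.115)];print("  ktop",len(P),np.percentile(P[:,2],95) if len(P) else 0)
```

```text
wrist [ 0.5141 -0.2751  0.0587] [-0.7 -0.1 -0.6] tin 393 [ 0.5139 -0.2742] 0.0001
   outer 581 [ 0.5139 -0.2748] 0.0002 knob 462 [ 0.514  -0.2749] 0.0002
  top 4367 0.08068096383628875 [ 0.    -0.002  0.08 ]
  ktop 501 0.10257988803175735
```

The lid is up 12 mm, centred on the knob and level, and the knob stayed put. Continue straight up.

Emit:
apply_moves(steps="0 0 -0.6 0 140; 0 0 -1.2 0 140; 0 0 -1.8 0 140; 0 0 -2.4 0 140; 0 0 -3 0 140")

```text
time: 13.87
tcp_pos: [0.5144, -0.2751, 0.0895]
eef_rot: [2.334, 2.102, 0.0]
wrist_force: [0.0, 0.8, -0.2]
gripper_width: 0.0593
grip_force: 15.0
```

Emit:
apply_moves(steps="0 0 -0.6 0 140; 0 0 -1.2 0 140; 0 0 -1.8 0 140; 0 0 -2.4 0 140; 0 0 -3 0 140")

```text
time: 14.28
tcp_pos: [0.5143, -0.2751, 0.1193]
eef_rot: [2.335, 2.102, 0.0]
wrist_force: [0.6, -0.2, -1.2]
gripper_width: 0.0594
grip_force: 15.0
```

Emit:
apply_moves(steps="0 0 0 0 140; 0 0 0 0 140; 0 0 0 0 140; 0 0 0 0 140; 0 0 0 0 140")

```text
time: 14.7
tcp_pos: [0.5141, -0.275, 0.1183]
eef_rot: [-2.334, -2.102, 0.0]
wrist_force: [-0.1, 1.2, -0.5]
gripper_width: 0.0593
grip_force: 15.0
```

Run:
```python
from m import *
for n in("scene","side"):
    o,im,X=look(n,"f_"+n);print(n,o["tcp_pos"].round(4),o["grip_force"],o["gripper_width"],"tin",*fit(X,.015,.045,.024,(.514,-.2745)),"knob",*fit(X,.07,.1,.008,(.514,-.275)))
    d=np.hypot(X[...,0]-.514,X[...,1]+.2745)
    P=X[(d<.012)&(X[...,2]>.09)&(X[...,2]<.112)];print("  ktop",len(P),P[:,2].max() if len(P) else 0)
    P=X[(d<.033)&(d>.028)&(X[...,2]>.1)&(X[...,2]<.15)];print("  outer z",len(P),np.percentile(P[:,2],[2,98]))
    cv2.imwrite(f"pics/f2_{n}.png",cv2.resize(im[130:260,170:330][:,:,::-1],None,fx=3,fy=3))
```

```text
scene [ 0.5141 -0.275   0.1183] 14.999970195349306 0.05927279099328475 tin 265 [ 0.5132 -0.2743] 0.0008 knob 100 [ 0.5136 -0.275 ] 0.0007
  ktop 54 0.10401631607609162
  outer z 167 [0.12621429 0.14941483]
side [ 0.5141 -0.2751  0.1183] 14.99994233250618 0.0595684619203564 tin 164 [ 0.5151 -0.2763] 0.0007 knob 67 [ 0.515  -0.2765] 0.0004
  ktop 34 0.10323352413812235
  outer z 101 [0.12234909 0.14837147]
```

View pics/f2_scene.png

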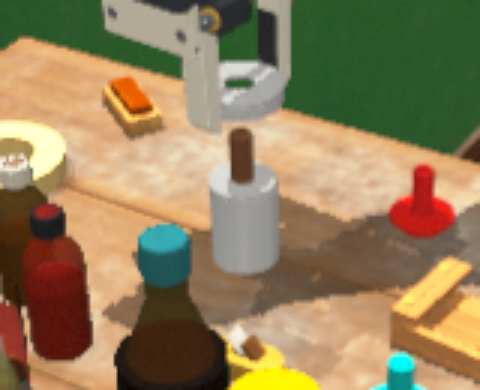

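The outer lid (250,92) is held clear above the knob (241,150), and the inner lid is seated in the tin (245,218). I'm handing the job in.

```bash
python3 -c "
from workcell import arm
print(arm.job_done())"
```

```text
the job is handed in; nothing more can be done
None
```

The job is handed in: the inner lid is seated in the tin and the outer lid is held clear above it, its lower edge about 0.125 m above the bench; no verdict came back from the hand-in call.

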